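Prise open a specimen case and hold the hand lens over the seed fragments

TASK

The lid of the small hinged specimen case sits tight: put the blade of the spatula into the notch under the lid's front edge and lever the lid up until it stands upright or beyond, keeping the gripper itself off the case, then lay the spatula flat on the worktop clear of the case. Take the hand lens, carry it across the row of vials in between without knocking any over, and hold it still and level over the middle of the glass dish of seed fragments in the open case, with about 2 cm of air between the lens and the case's rim; never let the lens touch the case or the dish. Finish while holding the lens there: do not put it down or let go.

Things in the scene. Friction and masses are not known exactly. Their poses are not given: they have to be found in the camera images.
- case: hinged specimen case, near-black, lid dark blue-grey; stands firm, does not shift. Origin: centre of underside; x from its front (notch, robot side) to its back (hinge), y left, z up. Body 94 (x) x 98 (y) mm, rim 38 high, walls 4; shut lid: plate 94 x 98 mm, flush with the walls, underside at 38, top at 44.4 mm. Pale foam bed inside, top at 21 mm, with a round seat for the dish
- case_lid (a joint): hinge of the lid, along the case's y axis at the back top edge: 0 shut, grows as it opens upward about the hinge, 1.57 upright, stops at 1.92. It is stiff (0.05 N m, so about 0.6 N at the front edge) and stays where it is left
- notch (a point): middle of the prising notch at the outer front face of the case, a gap in the front wall right under the lid's front edge: 46 mm wide (y), 8 mm high (30 to 38 mm above the worktop), 4 mm through; behind it the case is empty above 29 mm, so a blade may go in far. Same axes as the case
- lid_hinge (a point): middle of the lid's hinge axis, at the level of the shut lid's underside, 94 mm behind the notch. Same axes as the case
- seed (a point): middle of the glass dish, where a few small tan seed fragments lie, 5 mm above the dish's underside, about 19 mm above the worktop and over the centre of the case. The loose dish is 73 mm across and 13 mm high, its rim 27 mm above the worktop, below the case's rim
- dish: the loose glass dish with the seed fragments that lies in the foam seat of the case; origin: centre of its underside, z up
- spatula_grip (a point): spatula (straight steel blade, beech handle) lying on the worktop, 176 mm long, 50 g: point on the handle near the ferrule, half-way up, where to grip, close to its centre of mass. x points along the tool to the blade's tip, z up. Handle 12.5 mm wide, 11 mm high, reaching 74 mm behind this point and 18 mm ahead of it
- spatula_tip (a point): end of the spatula's blade, 102 mm ahead of spatula_grip along x at the same height. The blade is flat, 14 mm wide, 1.8 mm thick, its last 56 mm free; lying on the worktop it is 5.5 mm above it
- spatula: the same spatula; origin 6 mm behind spatula_grip on its underside, same axes
- lens_center (a point): hand lens lying on the worktop, 167 mm long, 70 g: centre of its round glass, half-way up the frame. x points from the handle to the glass, z is square to the glass, up. Frame 62 mm across, 8 mm thick, dark steel
- lens_grip (a point): point on the lens's black handle where to grip, half-way up, 78 mm from lens_center towards the handle's end (-x) and 2 mm above it. Handle 13 mm wide, 12 mm high, reaching 32 mm ahead of this point and 56 mm behind it
- lens: the same lens; origin: underside of the frame at the middle of the glass, same axes as lens_center
- vial_block: fixed wooden block 35 x 120 x 16 mm on which three vials stand in a row along its y axis, 40 mm apart, between the lens and the case; origin: centre of its underside, z up
- vial0_center (a point): half-way up a loose vial with a red cap, 20 mm across and 51 mm tall, standing on the block (top 67 mm above the worktop); z along the vial
- vial1_center (a point): the same for the vial with the black cap
- vial2_center (a point): the same for the vial with the blue cap

How it is judged:
By the outcome, as a careful person would: the job done as asked, in the order asked, and still so for the second after the job is handed in, while the arm keeps its last pose, push and grip.
It also fails if it takes over 62 s, if anything falls off the work surface, if the arm or the gripper's body presses on something with over 40 N, if the wrist force passes 120 N, or if a joint passes its speed limit or range.

ROBOT

A 6-joint arm with a two-finger parallel gripper is mounted at the origin on a cart in front of the work surface, level with it; the furniture and walls round the work are solid. World frame = base frame: x ahead of the robot, y to its left, z up, the work surface at z = 0. Lengths are in m, angles in rad, forces in N, time in s.
With the tool pointing down it reaches from about 0.25 to 0.775 m from the base axis. Payload 4 kg.
Tool frame: the origin (TCP) lies midway between the tips of the shut fingers; the grasp point (between the pads) lies 19 mm behind it; z points along the fingers, y is the line along which they close (so a half turn about z gives the same grasp; the last joint's range is limited). The gripper opens to 85 mm and grips with 20 to 120 N. Pads are 22 mm wide; open, the fingers measure 114 mm over their backs; the gripper's body (76 mm by 85 mm) begins 54 mm behind the grasp point. The pads swing forward as they close: fully open they stand 13 mm farther back than shut.
Start: joints at [-1.411, 0.087, 1.371, -0, 1.684, -0.103], TCP at [0.143, -0.531, 0.231] pointing down, gripper open.
Joint ranges: [-3.1, 3.1], [-0.76, 2.03], [0.27, 2.55], [-1.08, 4.22], [0.17, 2.65], [-2.57, 2.57]. Speed limits (rad/s): [2.79, 2.79, 3.14, 3.14, 3.14, 3.14].

INTERFACE

Orientations are given as [roll, pitch, yaw] about the fixed x, y, z axes, in that order (R = Rz(yaw) Ry(pitch) Rx(roll)).
In Python, from station import r gives the robot as it stands.
- The arm moves only by the tool play_rows, never from a script. Its arguments are lists of equal length, an entry for each row: "delta_pos": the shift along the world's x, y, z in mm, a list of three; "spin": the turn about the world's z in degrees. In form: {"delta_pos": [[x, y, z], ...], "spin": [spin, ...]}. A call has 1 to 5 rows; each row is the pose to reach, as a shift and turn from the pose commanded when the call began; what a row does not reach only later rows make up. A row lasts 1/10 s, in which the tool goes at most 50 mm and 8.59 degrees, less where a joint would pass 70% of its speed; a pose out of reach is approached as far as the arm can. A call with a gripper value outside its range is refused whole. "jaw" is the opening, from 0 (shut) to 1 (fully open), set as the call begins (left out, the last holds). The fingers move at their own pace and stop on an object; the grip force is fixed at half the most. Time passes only in rows, so rows that repeat a pose let the fingers close. It gives the time, the measured TCP pose, the force, the opening and the grip force at its end, in the units of the state.
- r.observe(): the state, without advancing time (a new reading comes with each control period).
- r.camera(name): name is "side" or "top"; returns a dict with "color" (420x560x3 uint8, red, green, blue), "range_z" (420x560 float32, m along the optical axis (not along the pixel's ray), 0 where there is no reading), "K" (3x3 intrinsics, pixels), "k1" (the pictures are not rectified: a ray, as slopes to the right and down, at radius r is drawn at 1 + k1 r^2 times it, then the intrinsics apply), "rvec" (rotation vector, rad) and "tvec" (3), from world to camera coordinates, as OpenCV has them. Camera axes: x right, y down, z forward; pixel columns grow to the right and rows downward; lengths in m; the calibration is good to about 2 mm. A picture is of the moment at which its call begins.
- r.finish_job(): hands the job in; it is judged then, once.
Trained networks look in a picture, given as the dict that the camera call returned (one of the last four; its "shot" number tells which), for a name from the list of things; names that differ only in an ending like _2 or _b are one class to them, and where a whole thing is asked for, a point or a joint stands for the part that bears it (a point fixed in the world has none). Each returns a list of dicts, best first, with "conf" (0 to 1); they miss things now and then, are a little off and sometimes report something else, mostly with a low value. They report only what shows in the picture. A call takes as long as a camera call.
- r.recognise(picture, label): "centre" ([row, column] in pixels, amid what is visible of it).
The state is a dict: "t": time; "joints": joint angles; "qd": joint speeds; "effort": joint torques, N m; "position": TCP position; "eef_rot": TCP orientation; "contact_force": force on the tool from outside, world axes, zero at the start; "moment": the same for the moment, N m; "opening": finger opening in m; "gripper_force": force on a finger pad.
Only numpy, scipy, OpenCV 4.12 (cv2) and the standard library are available. Lean on these libraries where they do the work, as an engineer would, in place of code of your own. Each camera call takes 0.05 s, during which the arm holds its last target. There are 200 camera calls.

## Working session

There is one attempt and no reset: what is moved stays moved. The work goes in short steps, Python scripts to look and compute and a tool call to move; the robot and the scene stay as the last step left them, time stands still between calls to the robot, and variables do not carry over. Pictures are saved under pics/ and viewed, at most 10 in all, crops included, and the job is handed in when it is done.

Besides the shell and the picture viewer there is one more tool, called after ">>>" as name(argument=value, ...) on one line, values as JSON. play_rows: Moves the arm, as the interface text tells. Its arguments: {"type":"object","properties":{"delta_pos":{"type":"array"},"spin":{"type":"array"},"jaw":{"type":"number"}},"required":["delta_pos","spin"]}

```bash
ls; mkdir -p pics; cat > h.py <<'E'
import numpy as np, cv2
from station import r
def pix2world(p,row,col,z=None,d=None):
    K=np.array(p["K"]);k1=p["k1"]
    u=(col-K[0,2])/K[0,0];v=(row-K[1,2])/K[1,1]
    rd=np.hypot(u,v);s=rd
    for _ in range(20): s=rd/(1+k1*s*s)
    f=s/rd if rd>0 else 1
    ray=np.array([u*f,v*f,1.])
    R=cv2.Rodrigues(np.array(p["rvec"],float))[0];t=np.array(p["tvec"],float).ravel()
    c=-R.T@t; w=R.T@ray
    if d is None: d=(z-c[2])/w[2]
    return c+d*w
def cloud(p):
    K=np.array(p["K"]);k1=p["k1"];H,W=p["range_z"].shape
    cc,rr=np.meshgrid(np.arange(W),np.arange(H))
    u=(cc-K[0,2])/K[0,0];v=(rr-K[1,2])/K[1,1];rd=np.hypot(u,v);s=rd.copy()
    for _ in range(20): s=rd/(1+k1*s*s)
    f=np.where(rd>0,s/np.maximum(rd,1e-9),1)
    ray=np.stack([u*f,v*f,np.ones_like(u)],-1)
    R=cv2.Rodrigues(np.array(p["rvec"],float))[0];t=np.array(p["tvec"],float).ravel()
    return (ray*p["range_z"][...,None]-t)@R   # R^T (x - t)
def save(p,n): cv2.imwrite(f"pics/{n}.png",p["color"][...,::-1])
E
python3 - <<'E'
from h import *
for n in("top","side"):
    p=r.camera(n);save(p,n+"0");np.savez(f"{n}0.npz",**{k:p[k] for k in("color","range_z","K","k1","rvec","tvec")})
    R=cv2.Rodrigues(np.array(p["rvec"],float))[0];print(n,"cam",-R.T@np.ravel(p["tvec"]))
    C=cloud(p)
    for l in "case notch lid_hinge spatula_grip spatula_tip lens_center lens_grip vial_block vial0_center vial1_center vial2_center".split():
        for o in r.recognise(p,l)[:2]:
            i,j=map(int,map(round,o["centre"]));print(l,round(o["conf"],2),(i,j),C[i,j].round(3))
print(r.observe())
E
```

```text
pics
top cam [0.30682737 0.0663495  1.26523689]
case 0.87 (192, 286) [0.573 0.055 0.045]
notch 0.82 (189, 285) [0.58  0.058 0.048]
spatula_grip 0.54 (215, 378) [ 0.514 -0.18   0.001]
spatula_grip 0.45 (189, 284) [0.58  0.06  0.048]
spatula_tip 0.71 (215, 172) [0.53  0.351 0.005]
spatula_tip 0.62 (228, 381) [ 0.479 -0.184  0.011]
lens_center 0.92 (214, 172) [0.532 0.351 0.006]
lens_grip 0.7 (216, 173) [0.527 0.348 0.007]
vial_block 0.94 (211, 233) [0.533 0.192 0.019]
vial1_center 0.64 (190, 283) [0.577 0.063 0.049]
vial1_center 0.42 (203, 228) [0.544 0.199 0.069]
vial2_center 0.52 (204, 215) [0.553 0.238 0.015]
side cam [0.02215512 0.90221398 0.54896412]
case 0.64 (220, 272) [0.554 0.098 0.048]
notch 0.9 (219, 273) [0.555 0.093 0.048]
notch 0.61 (197, 356) [ 0.472 -0.215  0.005]
lid_hinge 0.82 (220, 273) [0.553 0.097 0.048]
spatula_grip 0.56 (196, 353) [ 0.483 -0.219  0.003]
spatula_grip 0.18 (233, 262) [0.54  0.163 0.048]
spatula_tip 0.65 (198, 350) [ 0.478 -0.186  0.011]
lens_center 0.7 (293, 216) [0.524 0.351 0.006]
lens_center 0.66 (249, 244) [0.53  0.244 0.05 ]
lens_grip 0.63 (29
[... 248 characters left out ...]
 245) [0.531 0.24  0.048]
{'t': 1.2, 'joints': array([-1.41111922e+00,  8.71960950e-02,  1.37070600e+00,  3.18146024e-05,
        1.68360246e+00, -1.03124984e-01]), 'qd': array([-0.00029967,  0.00026411, -0.00015438, -0.00022347,  0.00064147,
        0.00011602]), 'effort': array([-1.16022388e-04, -3.51733661e+01, -3.13458216e+01,  7.17271064e-06,
        6.75702868e-04, -1.33271305e-05]), 'position': array([ 0.14287755, -0.53113202,  0.23133997]), 'eef_rot': array([ 3.14150176e+00, -2.23746236e-05,  2.62805672e-01]), 'contact_force': array([-0.58218847,  0.5985722 , -0.7600478 ]), 'moment': array([-0.02695951,  0.00765592,  0.07998533]), 'gripper_force': 0.0, 'opening': 0.08539491238260251}
```

```bash
python3 - <<'E'
import cv2
a=cv2.imread("pics/top0.png");b=a[150:290,120:420]
cv2.imwrite("pics/topc.png",cv2.resize(b,(800,373),interpolation=cv2.INTER_CUBIC))
b=cv2.imread("pics/side0.png")[150:340,150:420]
cv2.imwrite("pics/sidec.png",cv2.resize(b,(800,563),interpolation=cv2.INTER_CUBIC))
E
```

```text
(no output)
```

View pics/topc.png

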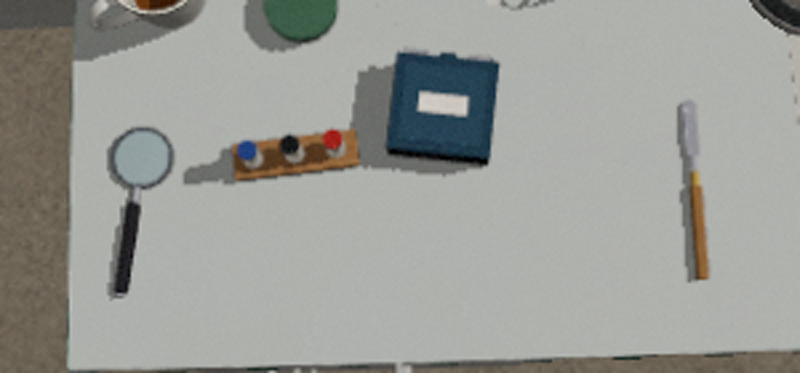

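View pics/sidec.png

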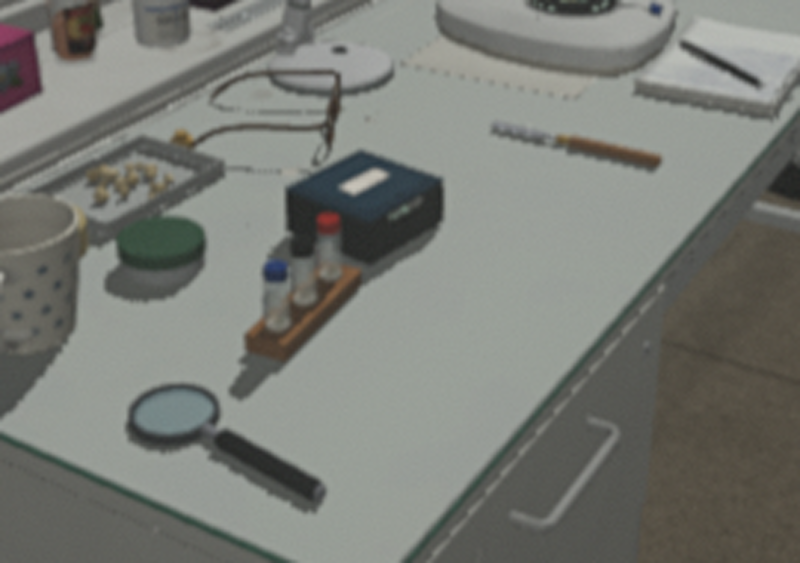

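The top crop shows the case at crop pixel (443,107), notch side facing the robot. The spatula is at the right (handle 697,225, tip 687,102), the lens at the left (glass 141,157, handle end 120,292) and the vials at (247..333,150). Next I'll measure them by fitting colour masks.

```bash
python3 - <<'E'
from h import *
P={n:dict(np.load(n+"0.npz")) for n in("top","side")}
for n,p in P.items():
    p["k1"]=float(p["k1"]);hsv=cv2.cvtColor(p["color"],cv2.COLOR_RGB2HSV).astype(int);C=cloud(p)
    X,Y,Z=C[...,0],C[...,1],C[...,2];H,S,V=[hsv[...,i] for i in range(3)]
    def pts(m,z): return np.array([pix2world(p,i,j,z=z)[:2] for i,j in np.argwhere(m)])
    def ax(q):
        (c,s,a)=cv2.minAreaRect((q*1000).astype(np.float32)); m=q.mean(0);w,v=np.linalg.eigh(np.cov(q.T));d=v[:,1]*np.sign(v[0,1])
        pr=(q-m)@d
        return "n",len(q),"mean",m.round(4),"yaw",np.degrees(np.arctan2(d[1],d[0])).round(2),"ext",pr.min().round(4),pr.max().round(4),"rect",np.round(c,1),np.round(s,1),round(a,2)
    win=(X>.42)&(X<.68)&(Y>-.02)&(Y<.13)
    m=win&(Z>.035)&(H>95)&(H<125)&(S>90)&(V>45)
    if n=="top": m=win&(Z>.036)
    m=cv2.morphologyEx(m.astype(np.uint8),cv2.MORPH_CLOSE,np.ones((7,7)))>0
    print(n,"lid",*ax(pts(m,.0444)))
    sw=(X>.36)&(X<.62)&(Y<-.13)&(Y>-.25)
    m=sw&(H<25)&(S>90); print("handle",*ax(pts(m,.008)))
    m2=sw&(Z>.003)&(Z<.03); print("spat z",*ax(pts(m2,.006)), np.percentile(Z[m2],[50,95]).round(4))
    lw=(X>.36)&(X<.62)&(Y<.44)&(Y>.29)
    m=lw&(V<50)&(X<.48)&(Z>.002); print("lenshandle",*ax(pts(m,.010)))
    m=lw&(Z>.002)&(X>.485)
    q=(pts(m,.007)*1000).astype(np.float32);print("lensdisc",cv2.minEnclosingCircle(q),q.mean(0))
    print("table z",np.median(Z[(X>.35)&(X<.45)&(Y>-.1)&(Y<.2)]).round(4))
    if n=="top":
      for nm,m in(("red",((H<8)|(H>172))&(S>130)),("blue",(H>105)&(H<125)&(S>120)&(Y>.21)),("black",(V<45))):
        m=m&(X>.5)&(X<.58)&(Y>.13)&(Y<.27)&(Z>.04);print(nm,m.sum(),pts(m,.067).mean(0).round(3) if m.any() else 0)
      m=(X>.47)&(X<.6)&(Y>.12)&(Y<.29)&(H<20)&(S>90)&(Z>.008)&(Z<.022);print("block",*ax(pts(m,.016)))
E
```

```text
top lid n 1488 mean [0.5806 0.0561] yaw -15.6 ext -0.0534 0.0538 rect [581.   56.2] [97.8 99.4] 81.99
handle n 159 mean [ 0.4612 -0.1848] yaw 0.64 ext -0.0489 0.0516 rect [ 462.6 -184.9] [100.6  10.8] 0.94
spat z n 863 mean [ 0.4917 -0.1885] yaw -1.6 ext -0.1321 0.1272 rect [ 489.1 -190. ] [118.4 258.2] 89.77 [0.0046 0.0121]
lenshandle n 119 mean [0.4487 0.3631] yaw -7.89 ext -0.0331 0.032 rect [448.2 363. ] [12.1 65. ] 82.67
lensdisc ((554.5733642578125, 354.26177978515625), 89.45938110351562) [545.4583 353.7674]
table z 0.0004
red 41 [0.546 0.159]
blue 33 [0.539 0.238]
black 29 [0.542 0.198]
block n 377 mean [0.5395 0.1949] yaw -83.73 ext -0.0625 0.0563 rect [541.9 198.5] [ 34.9 118.8] 4.9
side lid n 1 mean [0.6005 0.0273] yaw nan ext nan nan rect [600.5  27.3] [0. 0.] 0.0
handle n 44 mean [ 0.4626 -0.1888] yaw 0.73 ext -0.0476 0.0508 rect [ 464.2 -188.6] [98.3  9. ] 1.34
spat z n 877 mean [ 0.4868 -0.1877] yaw -0.57 ext -0.127 0.1322 rect [ 489.3 -187.4] [122.5 259.2] 89.53 [0.0039 0.0128]
lenshandle n 149 mean [0.449  0.3648] yaw -10.22 ext -0.0354 0.0356 rect [449.1 364.7] [13.  70.7] 81.66
lensdisc ((546.9031372070312, 360.34783935546875), 90.94808197021484) [545.1896  356.82086]
table z 0.001<stdin>:8: RuntimeWarning: Degrees of freedom <= 0 for slice
  c *= np.true_divide(1, fact)
  c *= np.true_divide(1, fact)
```

>>> play_rows(delta_pos=[[50,50,-10],[100,100,-25],[145,145,-40],[190,190,-55],[230,230,-70]], spin=[-3,-6,-9,-12,-14], jaw=0.5)

```text
t: 1.7
position: [0.317, -0.3567, 0.181]
eef_rot: [3.14, -0.001, 0.016]
contact_force: [1.1, -0.6, 0.0]
opening: 0.0426
gripper_force: 0.0
```

>>> play_rows(delta_pos=[[35,35,-12],[70,70,-24],[100,100,-36],[113,115,-45],[113,115,-45]], spin=[0,0,0,0,0])

```text
t: 2.2
position: [0.4296, -0.2403, 0.1344]
eef_rot: [-3.139, 0.002, 0.023]
contact_force: [-0.6, -0.6, -0.3]
opening: 0.0427
gripper_force: 0.0
```

```bash
python3 - <<'E'
from h import *
s=r.observe();print(s["t"],s["position"].round(4),s["eef_rot"].round(3),s["opening"],s["joints"].round(2))
p=r.camera("top");q=r.camera("side")
for p in(p,q):
  for l in("spatula_grip","spatula_tip","spatula"):
    for o in r.recognise(p,l)[:2]: print(l,round(o["conf"],2),np.round(o["centre"],1),pix2world(p,*o["centre"],z=.006).round(4))
C=[]
a=cv2.resize(q["color"][150:260,290:440],(800,587),interpolation=cv2.INTER_CUBIC);cv2.imwrite("pics/s1.png",a[...,::-1])
E
```

```text
2.2 [ 0.4296 -0.2403  0.1344] [-3.139e+00  2.000e-03  2.300e-02] 0.0427187286202033 [-0.63  0.    1.65  0.    1.49  0.92]
spatula_grip 0.75 [218.9 377.1] [ 0.5032 -0.1765  0.006 ]
spatula_grip 0.22 [190.4 286.5] [0.5852 0.0537 0.006 ]
spatula_tip 0.64 [219.2 381.5] [ 0.502  -0.1878  0.006 ]
spatula 0.77 [216.5 383.3] [ 0.5089 -0.193   0.006 ]
spatula_grip 0.48 [196.4 350.2] [ 0.4865 -0.2071  0.006 ]
spatula_tip 0.78 [197.5 349.8] [ 0.4843 -0.1996  0.006 ]
spatula 0.63 [197.7 352.4] [ 0.4774 -0.2021  0.006 ]
spatula 0.36 [296.  215.9] [0.5179 0.3581 0.006 ]
```

View pics/s1.png

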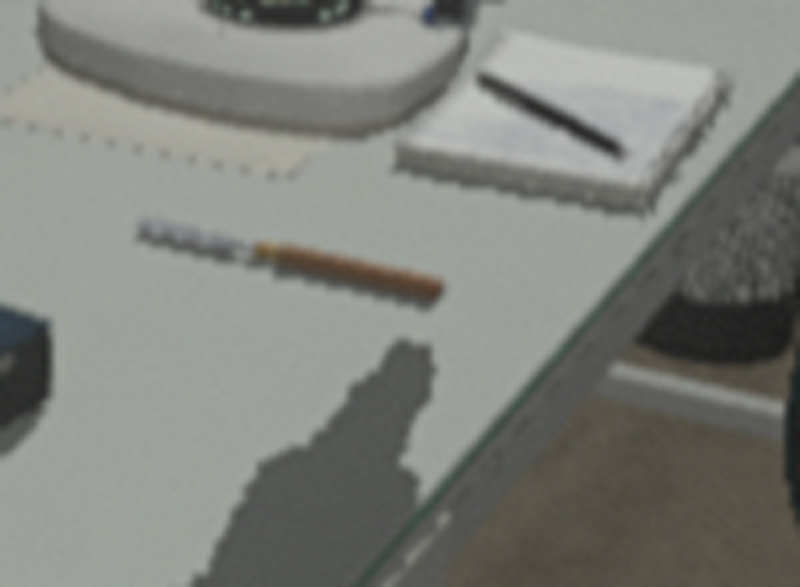

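The side crop shows the spatula clear of everything: tip at crop (140,228), handle end (440,288). The gripper's shadow falls short of it. I'll lower onto it.

>>> play_rows(delta_pos=[[28,27,-20],[57,53,-45],[57,53,-80],[57,53,-110],[57,53,-110]], spin=[0,0,0,0,0])

```text
t: 3.1
position: [0.4822, -0.1885, 0.0213]
eef_rot: [-3.137, 0.009, 0.018]
contact_force: [-0.8, 0.4, -0.6]
opening: 0.0427
gripper_force: 0.0
```

```bash
python3 - <<'E'
from h import *
s=r.observe();print(s["position"].round(4),s["eef_rot"].round(3))
p=dict(np.load("side0.npz"));p["k1"]=float(p["k1"])
for a in((192.8,316.3),(204,372.5)):print(pix2world(p,*a,z=.006).round(4))
p=dict(np.load("top0.npz"));p["k1"]=float(p["k1"])
for a in((102,687),(278,702)):print(pix2world(p,150+a[0]*.375,120+a[1]*.375,z=.006).round(4))
E
```

```text
[ 0.4822 -0.1885  0.0213] [-3.137  0.009  0.018]
[ 0.5817 -0.1799  0.006 ]
[ 0.4128 -0.192   0.006 ]
[ 0.5837 -0.1832  0.006 ]
[ 0.412  -0.1865  0.006 ]
```

>>> play_rows(delta_pos=[[2,1,-8],[2,1,-16],[2,1,-20],[2,1,-20],[2,1,-20]], spin=[0,0.5,1,1,1])

```text
t: 3.6
position: [0.4883, -0.1894, 0.0068]
eef_rot: [3.141, -0.001, 0.036]
contact_force: [-0.5, -0.3, 0.6]
opening: 0.0429
gripper_force: 0.0
```

>>> play_rows(delta_pos=[[0,0,0],[0,0,0],[0,0,0],[0,0,0],[0,0,0]], spin=[0,0,0,0,0], jaw=0)

```text
t: 4.1
position: [0.4884, -0.1893, 0.0068]
eef_rot: [3.141, -0.001, 0.036]
contact_force: [-0.7, 0.2, 5.2]
opening: 0.0101
gripper_force: 58.9
```

Opening 10 mm on a 12.5 mm handle means the grip is too high. I'll reopen and go lower.

>>> play_rows(delta_pos=[[0,0,0],[0,0,0],[0,0,-2],[0,0,-4.5],[0,0,-4.5]], spin=[0,0,0,0,0], jaw=0.4)

```text
t: 4.6
position: [0.4874, -0.1888, 0.0007]
eef_rot: [-3.141, 0.001, 0.036]
contact_force: [0.2, -1.1, 0.1]
opening: 0.0341
gripper_force: 0.0
```

>>> play_rows(delta_pos=[[0,0,0],[0,0,0],[0,0,0],[0,0,0],[0,0,0]], spin=[0,0,0,0,0], jaw=0)

```text
t: 5.1
position: [0.488, -0.1891, 0.0016]
eef_rot: [3.141, -0.0, 0.036]
contact_force: [-0.1, 0.3, -0.2]
opening: 0.0105
gripper_force: 60.8
```

>>> play_rows(delta_pos=[[0,0,20],[-10,0,50],[-40,20,70],[-84,50,80],[-84,90,80]], spin=[0,0,-2,-4,-6])

```text
t: 5.6
position: [0.4015, -0.0996, 0.0825]
eef_rot: [3.14, -0.001, -0.075]
contact_force: [0.4, -0.3, -0.4]
opening: 0.0105
gripper_force: 60.7
```

>>> play_rows(delta_pos=[[0,40,0],[0,85,0],[0,130,0],[-5,180,0],[-5,180,0]], spin=[-2,-4,-4,-4,-4])

```text
t: 6.1
position: [0.3976, 0.0864, 0.0815]
eef_rot: [-3.139, 0.001, -0.129]
contact_force: [-1.3, -0.9, -0.6]
opening: 0.0103
gripper_force: 60.7
```

```bash
python3 - <<'E'
from h import *
s=r.observe();print(s["t"],s["position"].round(4),s["eef_rot"].round(3),s["opening"])
T=r.camera("top");q=r.camera("side")
a=np.hstack([cv2.resize(T["color"][150:260,220:330],(400,400),interpolation=cv2.INTER_CUBIC),cv2.resize(q["color"][160:280,220:340],(400,400),interpolation=cv2.INTER_CUBIC)])
cv2.imwrite("pics/s2.png",a[...,::-1])
E
```

```text
6.1 [0.3976 0.0864 0.0815] [-3.139e+00  1.000e-03 -1.290e-01] 0.010303653810198718
```

View pics/s2.png

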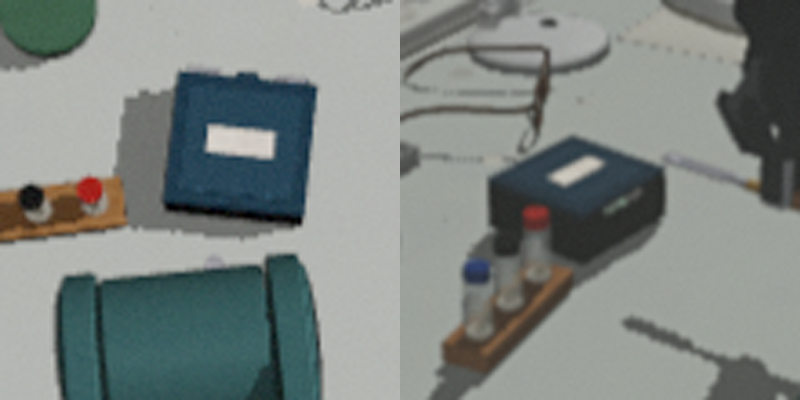

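The top half shows the lid corners at (180,73), (316,87), (303,214), (165,202) with the blade tip at (212,262), just short of the front edge. In the side half the tip is at (665,158), above the front-face notch at (635,200). I'll triangulate the tip and fit the lid.

```bash
cat > tri.py <<'E'
from h import *
def tri(T,a,S,b):
    A=[];B=[]
    for p,x in((T,a),(S,b)):
        c=pix2world(p,*x,d=0.);w=pix2world(p,*x,d=1.)-c;w/=np.linalg.norm(w);M=np.eye(3)-np.outer(w,w);A.append(M);B.append(M@c)
    x=np.linalg.lstsq(np.vstack(A),np.hstack(B),rcond=None)[0];return x,np.linalg.norm(np.vstack(A)@x-np.hstack(B))
E
python3 - <<'E'
from tri import *
T=r.camera("top");q=r.camera("side")
print("tip",tri(T,(150+262*.275,220+212*.275),q,(160+158*.3,220+265*.3)))
px=np.array([(73,180),(87,316),(214,303),(202,165)])*.275+[150,220]
W=np.array([pix2world(T,*x,z=.0444)[:2] for x in px]);print(W.round(4),W.mean(0))
for i in range(4):print(np.linalg.norm(W[i]-W[i-1]).round(4),np.degrees(np.arctan2(*(W[i]-W[i-1])[::-1])).round(1))
hsv=cv2.cvtColor(T["color"],cv2.COLOR_RGB2HSV).astype(int);H,S,V=[hsv[...,i] for i in range(3)]
m=np.zeros(H.shape,np.uint8);w=(slice(165,214),slice(262,310))
m[w]=((H>95)&(H<125)&(S>110)&(V>45))[w];m=cv2.morphologyEx(m,cv2.MORPH_CLOSE,np.ones((9,9)));m=cv2.morphologyEx(m,cv2.MORPH_OPEN,np.ones((7,7)))
Q=np.array([pix2world(T,i,j,z=.0444)[:2]*1000 for i,j in np.argwhere(m)],np.float32);print(len(Q),cv2.minAreaRect(Q),Q.mean(0))
px=np.array([(180,90),(215,173),(165,263),(137,173)])*.3+[160,220]
W=np.array([pix2world(q,*x,z=.0444)[:2] for x in px]);print(W.round(4),W.mean(0))
E
```

```text
tip (array([0.49089268, 0.07678945, 0.08816701]), np.float64(0.0008685463460007379))
[[0.6307 0.0953]
 [0.6177 0.0012]
 [0.5284 0.0137]
 [0.5397 0.1079]] [0.57915103 0.05453598]
0.0918 -7.9
0.095 -97.9
0.0901 172.0
0.0949 83.2
1349 ((580.943603515625, 55.919410705566406), (94.80477905273438, 93.9906997680664), 81.8997573852539) [579.7203    55.939213]
[[0.6289 0.0972]
 [0.546  0.1119]
 [0.5314 0.0098]
 [0.6168 0.0027]] [0.58077177 0.05536863]
```

>>> play_rows(delta_pos=[[0,-5,-20],[5,-8,-40],[15,-10,-52],[24,-10,-52],[24,-10,-52]], spin=[-0.5,-0.5,-0.5,-0.5,-0.5])

```text
t: 6.8
position: [0.4244, 0.0696, 0.0299]
eef_rot: [3.142, -0.001, -0.15]
contact_force: [-0.2, -0.5, -0.6]
opening: 0.0107
gripper_force: 60.7
```

>>> play_rows(delta_pos=[[0,0,0],[0,0,0]], spin=[0,0])

```text
t: 7.0
position: [0.4234, 0.0706, 0.0303]
eef_rot: [-3.141, -0.001, -0.148]
contact_force: [0.9, -0.2, -0.7]
opening: 0.0103
gripper_force: 60.7
```

```bash
python3 - <<'E'
from h import *
s=r.observe();print(s["t"],s["position"].round(4),s["eef_rot"].round(4),s["opening"])
T=r.camera("top");q=r.camera("side")
a=np.hstack([cv2.resize(T["color"][190:240,255:305],(400,400),interpolation=cv2.INTER_CUBIC),cv2.resize(q["color"][190:240,270:320],(400,400),interpolation=cv2.INTER_CUBIC)])
cv2.imwrite("pics/s3.png",a[...,::-1])
E
```

```text
7.0 [0.4234 0.0706 0.0303] [-3.1414e+00 -1.2000e-03 -1.4800e-01] 0.010267190085713643
```

View pics/s3.png

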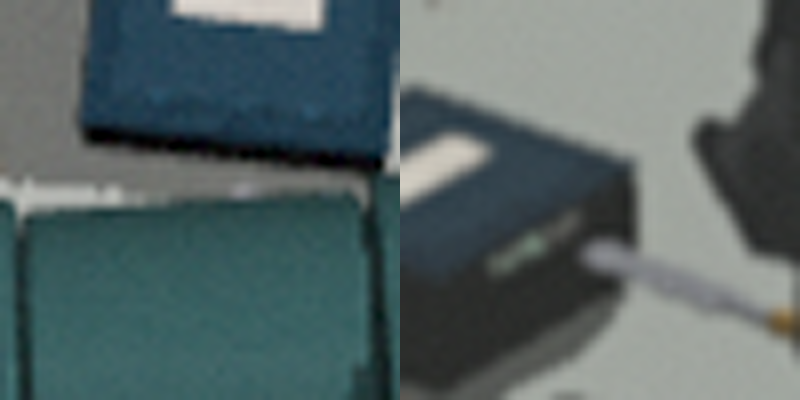

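The notch shows in the side half from (490,265) to (580,215), middle (537,240), with the tip right beside it at (585,248). In the top half the tip is at (243,187).

```bash
python3 - <<'E'
from tri import *
T=r.camera("top");q=r.camera("side")
t,e=tri(T,(190+187/8,255+243/8),q,(190+248/8,270+185/8));print("tip",t,e)
for z in(.034,): print("notch",pix2world(q,220,287.1,z=z),[pix2world(q,190+a/8,270+b/8,z=z).round(4) for a,b in((265,90),(215,180))])
# front face plane: point c-.047f
f=np.array([np.cos(np.radians(-8)),np.sin(np.radians(-8)),0]);n=np.array([.580,.0555,0])-.047*f
def onplane(a,b):
    c=pix2world(q,a,b,d=0.);w=pix2world(q,a,b,d=1.)-c;return c+w*((n-c)@f)/(w@f)
print("notch on face",onplane(220,287.1), "top edge mid?",n)
print("tip along f to face",(t-n)@f)
E
```

```text
tip [0.51955206 0.05858687 0.0369252 ] 0.0002291254402247734
notch [0.53758904 0.05675575 0.034     ] [array([0.5412, 0.078 , 0.034 ]), array([0.5348, 0.0355, 0.034 ])]
notch on face [0.53362777 0.06325337 0.03795766] top edge mid? [0.5334574  0.06204114 0.        ]
tip along f to face -0.013289276393328841
```

>>> play_rows(delta_pos=[[5,-0.7,0],[10,-1.4,0],[15,-2.1,0],[20,-2.8,0],[22,-3.1,0]], spin=[0,0,0,0,0])

```text
t: 7.7
position: [0.4457, 0.0677, 0.0295]
eef_rot: [3.141, -0.0, -0.148]
contact_force: [-0.2, -0.2, -0.3]
opening: 0.0104
gripper_force: 60.7
```

>>> play_rows(delta_pos=[[6,-0.8,0],[12,-1.7,0],[18,-2.5,0],[24,-3.4,0],[24,-3.4,0]], spin=[0,0,0,0,0])

```text
t: 8.2
position: [0.4699, 0.0642, 0.0296]
eef_rot: [3.142, -0.001, -0.148]
contact_force: [0.3, 0.2, -0.3]
opening: 0.0106
gripper_force: 60.7
```

>>> play_rows(delta_pos=[[0,0,2],[0,0,4],[0,0,7],[0,0,10],[0,0,10]], spin=[0,0,0,0,0])

```text
t: 8.7
position: [0.4688, 0.0644, 0.04]
eef_rot: [3.142, -0.0, -0.147]
contact_force: [-0.1, 0.4, -1.0]
opening: 0.0107
gripper_force: 60.6
```

>>> play_rows(delta_pos=[[2,-0.3,9],[4.5,-0.6,16],[8,-1.1,23],[12.5,-1.7,29.5],[17.5,-2.4,35.5]], spin=[0,0,0,0,0])

```text
t: 9.2
position: [0.487, 0.062, 0.0759]
eef_rot: [-3.142, -0.001, -0.147]
contact_force: [-0.9, 1.2, -1.8]
opening: 0.0106
gripper_force: 60.6
```

>>> play_rows(delta_pos=[[6,-0.8,5],[12,-1.7,9.5],[19,-2.7,13],[27,-3.7,15.5],[27,-3.7,15.5]], spin=[0,0,0,0,0])

```text
t: 9.7
position: [0.5152, 0.058, 0.0911]
eef_rot: [-3.142, -0.002, -0.148]
contact_force: [-0.2, -0.1, -0.2]
opening: 0.0104
gripper_force: 60.7
```

```bash
python3 - <<'E'
from h import *
s=r.observe();print(s["t"],s["position"].round(4))
T=r.camera("top");q=r.camera("side")
a=np.hstack([cv2.resize(T["color"][150:250,230:330],(400,400),interpolation=cv2.INTER_CUBIC),cv2.resize(q["color"][140:260,220:340],(400,400),interpolation=cv2.INTER_CUBIC)])
cv2.imwrite("pics/s4.png",a[...,::-1])
E
```

```text
9.7 [0.5152 0.058  0.0911]
```

View pics/s4.png

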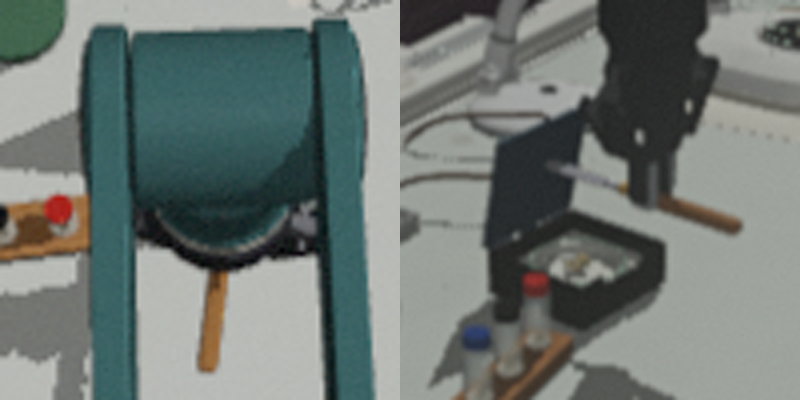

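Lid is near upright at about 75° with the gripper clear of it. I'll push it past upright.

>>> play_rows(delta_pos=[[7,-1,1],[14,-2,1.5],[20,-2.8,1],[26,-3.6,0],[26,-3.6,0]], spin=[0,0,0,0,0])

```text
t: 10.3
position: [0.5403, 0.0545, 0.0903]
eef_rot: [3.141, -0.0, -0.148]
contact_force: [-0.1, -0.5, -0.0]
opening: 0.0105
gripper_force: 60.7
```

>>> play_rows(delta_pos=[[3,-0.4,0],[6,-0.8,-1],[6,-0.8,-1]], spin=[0,0,0])

```text
t: 10.6
position: [0.5457, 0.0539, 0.0893]
eef_rot: [3.141, -0.0, -0.147]
contact_force: [-0.6, 0.7, 0.7]
opening: 0.0106
gripper_force: 60.7
```

```bash
python3 - <<'E'
from h import *
s=r.observe();print(s["t"],s["position"].round(4),s["contact_force"].round(1))
q=r.camera("side");C=cloud(q)
hsv=cv2.cvtColor(q["color"],cv2.COLOR_RGB2HSV).astype(int)
X,Y,Z=C[...,0],C[...,1],C[...,2]
f=np.array([np.cos(np.radians(-8)),np.sin(np.radians(-8))])
fd=(X-.58)*f[0]+(Y-.0555)*f[1]; l=-(X-.58)*f[1]+(Y-.0555)*f[0]
m=(fd>.02)&(fd<.1)&(abs(l)<.045)&(Z>.055)&(Z<.14)&(hsv[...,0]>95)&(hsv[...,0]<125)&(hsv[...,1]>60)
print(m.sum(),np.polyfit(Z[m],fd[m],1))
for a in np.arange(.05,.14,.015):
    k=m&(Z>a)&(Z<a+.015);print(a.round(3),k.sum(),np.median(fd[k]).round(4) if k.any() else 0)
E
```

```text
10.6 [0.5457 0.0539 0.0893] [-0.6  0.7  0.7]
6 [0.28727474 0.03957937]
0.05 0 0
0.065 1 0.0621
0.08 0 0
0.095 1 0.0663
0.11 2 0.0758
0.125 2 0.0757
0.14 0 0
```

>>> play_rows(delta_pos=[[-25,3.5,0],[-60,8,0],[-95,13,0],[-125,0,0],[-125,-40,0]], spin=[0,0,0,0,0])

```text
t: 11.15
position: [0.4171, 0.016, 0.089]
eef_rot: [-3.14, 0.002, -0.142]
contact_force: [0.5, -1.2, 0.0]
opening: 0.0103
gripper_force: 60.7
```

>>> play_rows(delta_pos=[[0,-45,0],[0,-90,-10],[0,-135,-20],[0,-185,-40],[0,-190,-60]], spin=[0,2,4,6,8])

```text
t: 11.65
position: [0.4215, -0.1813, 0.0306]
eef_rot: [3.137, -0.004, -0.011]
contact_force: [-0.4, -0.2, -0.9]
opening: 0.0105
gripper_force: 60.7
```

>>> play_rows(delta_pos=[[0,0,0],[0,0,0]], spin=[0,0])

```text
t: 11.85
position: [0.4202, -0.1756, 0.0295]
eef_rot: [-3.141, 0.001, -0.009]
contact_force: [0.5, -0.2, -0.5]
opening: 0.01
gripper_force: 60.7
```

>>> play_rows(delta_pos=[[0,0,-10],[0,0,-20],[0,0,-25],[0,0,-27],[0,0,-27]], spin=[0,0,0,0,0])

```text
t: 12.35
position: [0.4203, -0.1756, 0.0022]
eef_rot: [-3.141, 0.001, -0.007]
contact_force: [-0.8, -0.1, -0.7]
opening: 0.0101
gripper_force: 60.8
```

>>> play_rows(delta_pos=[[0,0,-0.7],[0,0,-0.7],[0,0,-0.7]], spin=[0,0,0])

```text
t: 12.65
position: [0.4206, -0.1762, 0.002]
eef_rot: [3.141, -0.0, -0.008]
contact_force: [0.1, -0.9, -0.6]
opening: 0.0102
gripper_force: 60.8
```

>>> play_rows(delta_pos=[[0,0,0],[0,0,0],[0,0,0],[0,0,20],[0,0,60]], spin=[0,0,0,0,0], jaw=0.5)

```text
t: 13.15
position: [0.4176, -0.1745, 0.059]
eef_rot: [-3.137, 0.008, -0.008]
contact_force: [1.2, -1.1, 0.4]
opening: 0.0426
gripper_force: 0.0
```

>>> play_rows(delta_pos=[[0,0,45],[0,0,90],[-20,40,110],[-40,80,110],[-60,120,110]], spin=[0,0,0,0,0])

```text
t: 13.65
position: [0.3603, -0.0553, 0.1731]
eef_rot: [3.141, -0.003, -0.009]
contact_force: [0.6, 0.8, 0.2]
opening: 0.0429
gripper_force: 0.0
```

```bash
python3 - <<'E'
from h import *
s=r.observe();print(s["t"],s["position"].round(4),s["joints"].round(2))
T=r.camera("top");q=r.camera("side");save(q,"q5");save(T,"t5")
for n,p in(("t",T),("s",q)):
  np.savez(n+"5.npz",**{k:p[k] for k in("color","range_z","K","k1","rvec","tvec")})
a=np.hstack([cv2.resize(T["color"][150:270,120:250],(400,369),interpolation=cv2.INTER_CUBIC),cv2.resize(q["color"][150:330,180:375],(400,369),interpolation=cv2.INTER_CUBIC)])
cv2.imwrite("pics/s5.png",a[...,::-1])
E
```

```text
13.65 [ 0.3603 -0.0553  0.1731] [-0.31 -0.33  1.86  0.    1.61  1.27]
```

View pics/s5.png

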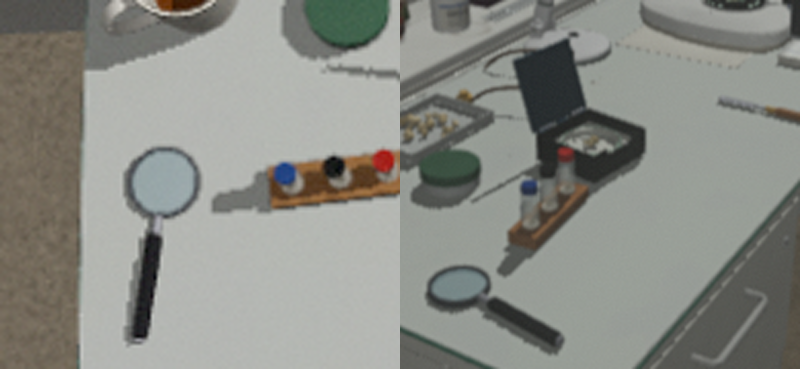

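Lid stands past upright at (550,85) in the side half, and the vials and dish are undisturbed. The spatula lies at the right (760,108). In the top half the lens glass is at (163,182) with the handle end at (138,340); in the side half they are at (459,287) and (561,342).

```bash
python3 - <<'E'
from h import *
L=[]
for n,g,e in(("t",(209.2,173),(260.5,164.9)),("s",(289.9,208.8),(316.7,258.5))):
    p=dict(np.load(n+"5.npz"));p["k1"]=float(p["k1"])
    G=pix2world(p,*g,z=.006);E=pix2world(p,*e,z=.007);d=G-E;print(n,G.round(4),E.round(4),np.linalg.norm(d).round(4),np.degrees(np.arctan2(d[1],d[0])).round(2),"grip",(G-.078*d/np.linalg.norm(d)).round(4),(E+.056*d/np.linalg.norm(d)).round(4))
E
```

```text
t [0.5449 0.3487 0.006 ] [0.4127 0.3682 0.007 ] 0.1336 -8.42 grip [0.4677 0.3601 0.0066] [0.4681 0.36   0.0066]
s [0.5429 0.3499 0.006 ] [0.4105 0.3672 0.007 ] 0.1335 -7.45 grip [0.4655 0.36   0.0066] [0.4661 0.3599 0.0066]
```

>>> play_rows(delta_pos=[[5,45,0],[15,95,0],[30,140,0],[45,190,0],[60,240,0]], spin=[-1,-2,-4,-6,-7.5])

```text
t: 14.25
position: [0.4202, 0.1813, 0.1719]
eef_rot: [3.141, -0.001, -0.14]
contact_force: [1.2, -1.0, 1.5]
opening: 0.0427
gripper_force: 0.0
```

>>> play_rows(delta_pos=[[15,45,-10],[30,90,-30],[40,135,-60],[47,170,-90],[47,175,-120]], spin=[0,0,0,0,0])

```text
t: 14.75
position: [0.4676, 0.3583, 0.0503]
eef_rot: [-3.139, -0.001, -0.136]
contact_force: [0.5, 0.3, 0.1]
opening: 0.0429
gripper_force: 0.0
```

>>> play_rows(delta_pos=[[0,0,0],[0,0,0]], spin=[0,0])

```text
t: 14.95
position: [0.4662, 0.3538, 0.0511]
eef_rot: [3.14, 0.001, -0.139]
contact_force: [0.7, 0.3, 0.5]
opening: 0.0425
gripper_force: 0.0
```

>>> play_rows(delta_pos=[[1,6,-15],[1,6,-30],[1,6,-42],[1,6,-49],[1,6,-49]], spin=[0,0,0,0,0])

```text
t: 15.45
position: [0.4661, 0.3597, 0.0011]
eef_rot: [3.139, 0.003, -0.139]
contact_force: [-0.1, -0.3, 0.1]
opening: 0.0425
gripper_force: 0.0
```

>>> play_rows(delta_pos=[[0,0,0],[0,0,0],[0,0,0],[0,0,0],[0,0,0]], spin=[0,0,0,0,0], jaw=0)

```text
t: 15.95
position: [0.4678, 0.3611, 0.0038]
eef_rot: [-3.14, -0.001, -0.139]
contact_force: [0.5, -0.1, 3.0]
opening: 0.0108
gripper_force: 61.6
```

>>> play_rows(delta_pos=[[0,0,10],[0,0,40],[0,0,80],[0,0,125],[0,0,140]], spin=[0,0,0,0,0])

```text
t: 16.45
position: [0.4692, 0.3621, 0.1492]
eef_rot: [-3.135, -0.007, -0.139]
contact_force: [0.1, 1.1, 0.4]
opening: 0.011
gripper_force: 61.2
```

>>> play_rows(delta_pos=[[0,-20,0],[3,-50,0],[7,-85,0],[11,-120,0],[15,-155,0]], spin=[0,0,0,0,0])

```text
t: 16.95
position: [0.4814, 0.2043, 0.1419]
eef_rot: [3.141, 0.002, -0.138]
contact_force: [0.5, -0.2, -1.1]
opening: 0.0108
gripper_force: 61.2
```

>>> play_rows(delta_pos=[[4,-35,0],[8,-70,0],[13,-105,0],[18,-130,0],[20,-138,0]], spin=[0,0,0,0,0])

```text
t: 17.45
position: [0.5018, 0.0654, 0.142]
eef_rot: [3.141, 0.002, -0.142]
contact_force: [0.2, 0.5, -0.9]
opening: 0.0109
gripper_force: 61.1
```

>>> play_rows(delta_pos=[[0,0,0],[0,0,-20],[0,0,-35],[0,0,-45],[0,0,-45]], spin=[0,0,0,0,0])

```text
t: 17.95
position: [0.5006, 0.0688, 0.0957]
eef_rot: [3.141, 0.004, -0.137]
contact_force: [-0.3, 0.2, -1.1]
opening: 0.0111
gripper_force: 61.2
```

```bash
python3 - <<'E'
from h import *
s=r.observe();print(s["t"],s["position"].round(4),s["eef_rot"].round(4),s["joints"].round(2))
T=r.camera("top");q=r.camera("side")
a=np.hstack([cv2.resize(T["color"][150:250,230:330],(400,400),interpolation=cv2.INTER_CUBIC),cv2.resize(q["color"][170:260,225:315],(400,400),interpolation=cv2.INTER_CUBIC)])
cv2.imwrite("pics/s6.png",a[...,::-1])
for n in("s",):
    p=dict(np.load(n+"5.npz"));p["k1"]=float(p["k1"]);C=cloud(p)
    # dish/inside: rim of case in earlier picture (150..330,180..375 scale .4875)
    for nm,z,P in(("rim",.038,[(540,150),(582,180),(644,130),(600,108)]),("dish",.027,[(588,143)])):
        W=np.array([pix2world(p,150+b*.4875,180+(a-400)*.4875,z=z) for a,b in P]);print(nm,W.round(4).tolist(),W.mean(0).round(4))
E
```

```text
17.95 [0.5006 0.0688 0.0957] [ 3.1413  0.0045 -0.1372] [0.02 0.06 1.67 0.   1.41 1.73]
rim [[0.6053, 0.1252, 0.038], [0.5241, 0.1591, 0.038], [0.5268, 0.0174, 0.038], [0.6065, -0.0082, 0.038]] [0.5657 0.0734 0.038 ]
dish [[0.5784, 0.0637, 0.027]] [0.5784 0.0637 0.027 ]
```

View pics/s6.png

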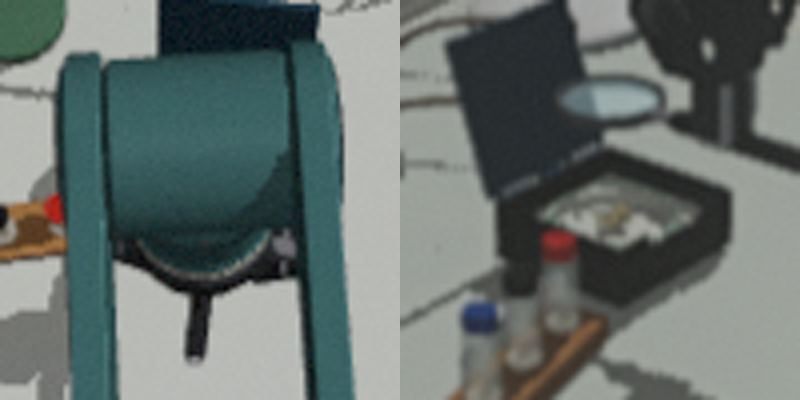

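The side half shows the lens level-looking over the case, centre (610,102), spanning x 556–667 and y 75–127, with the seeds at (615,213). I'll check tilt and position numerically.

```bash
python3 - <<'E'
from h import *
q=r.camera("side");s=r.observe();print(s["position"].round(4))
def proj(X):
    R=cv2.Rodrigues(np.array(q["rvec"],float))[0];Y=X@R.T+np.ravel(q["tvec"]);u=Y[:,:2]/Y[:,2:];u=u*(1+q["k1"]*(u**2).sum(1,keepdims=True));K=np.array(q["K"])
    return (u*[K[0,0],K[1,1]]+[K[0,2],K[1,2]]-[225,170])/.225+[400,0]
y=s["eef_rot"][2];f=np.array([np.cos(y),np.sin(y),0]);l=np.array([-f[1],f[0],0])
c=s["position"]+.077*f;c[2]=s["position"][2]+.001
a=np.linspace(0,2*np.pi,90)
for pt in(0,3,6,-3,-6):
  for rl in(0,5,-5):
    g=f*np.cos(np.radians(pt))+np.array([0,0,1])*np.sin(np.radians(pt));k=l*np.cos(np.radians(rl))+np.array([0,0,1])*np.sin(np.radians(rl))
    cc=s["position"]+[0,0,.003]+.077*g-[0,0,.002]
    P=proj(cc+.031*(np.outer(np.cos(a),g)+np.outer(np.sin(a),k)))
    e=cv2.fitEllipse(P.astype(np.float32));print("pitch",pt,"roll",rl,P.min(0).round(),P.max(0).round(),np.round(e[2],1))
# observed frame ellipse: dark frame + glass, by colour against lid
for z in(.09,.097,.104):print(z,pix2world(q,193,272.3,z=z).round(4))
print("expected centre",c.round(4)); print("seed",pix2world(q,170+213*.225,225+215*.225,z=.019).round(4))
E
```

```text
[0.5026 0.0683 0.0985]
pitch 0 roll 0 [553.  76.] [667. 122.] 88.9
pitch 0 roll 5 [553.  79.] [667. 119.] 92.4
pitch 0 roll -5 [553.  72.] [667. 126.] 85.2
pitch 3 roll 0 [553.  68.] [667. 117.] 91.4
pitch 3 roll 5 [553.  71.] [667. 114.] 94.9
pitch 3 roll -5 [553.  64.] [667. 121.] 87.7
pitch 6 roll 0 [553.  59.] [667. 112.] 94.0
pitch 6 roll 5 [553.  62.] [667. 109.] 97.4
pitch 6 roll -5 [554.  56.] [667. 116.] 90.4
pitch -3 roll 0 [554.  84.] [667. 128.] 86.5
pitch -3 roll 5 [554.  88.] [667. 124.] 90.0
pitch -3 roll -5 [554.  80.] [667. 131.] 82.7
pitch -6 roll 0 [555.  92.] [667. 133.] 84.1
pitch -6 roll 5 [555.  96.] [667. 129.] 87.6
pitch -6 roll -5 [555.  88.] [667. 137.] 80.4
0.09 [0.5879 0.0439 0.09  ]
0.097 [0.5793 0.057  0.097 ]
0.104 [0.5706 0.0701 0.104 ]
expected centre [0.5789 0.0577 0.0995]
seed [0.5886 0.0403 0.019 ]
```

```bash
python3 - <<'E'
from h import *
t=cv2.imread("pics/t5.png")[165:225,255:315];q=cv2.imread("pics/q5.png")[190:250,240:300]
p=dict(np.load("t5.npz"));p["k1"]=float(p["k1"])
def proj(p,X):
    R=cv2.Rodrigues(np.array(p["rvec"],float))[0];Y=X@R.T+np.ravel(p["tvec"]);u=Y[:,:2]/Y[:,2:];u=u*(1+p["k1"]*(u**2).sum(1,keepdims=True));K=np.array(p["K"])
    return u*[K[0,0],K[1,1]]+[K[0,2],K[1,2]]
s=dict(np.load("s5.npz"));s["k1"]=float(s["k1"])
f=np.array([np.cos(np.radians(-8)),np.sin(np.radians(-8)),0]);l=np.array([-f[1],f[0],0]);c=np.array([.580,.0555,0]);a=np.linspace(0,6.283,60)
out=[]
for im,pp,o in((t,p,(255,165)),(q,s,(240,190))):
    b=cv2.resize(im,(400,400),interpolation=cv2.INTER_CUBIC);k=400/60
    for P,col in((c+[0,0,.027]+.0365*(np.outer(np.cos(a),f)+np.outer(np.sin(a),l)),(0,0,255)),(np.array([c+[0,0,.038]+.047*i*f+.049*j*l for i,j in((1,1),(1,-1),(-1,-1),(-1,1),(1,1))]),(0,255,0))):
        cv2.polylines(b,[((proj(pp,P)-o+.5)*k).astype(np.int32)],False,col,1)
    out.append(b)
cv2.imwrite("pics/s7.png",np.hstack(out))
E
```

```text
(no output)
```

View pics/s7.png

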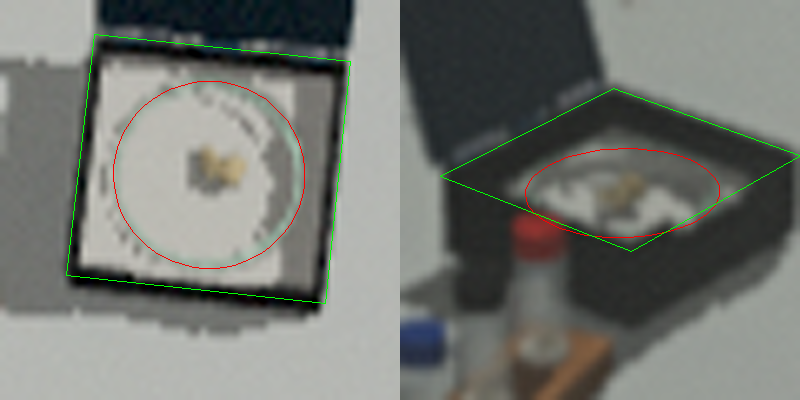

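The model outline fits the rim and dish in both views, so the centre holds at (0.580, 0.0555). I'll lower to the final height.

>>> play_rows(delta_pos=[[1,-1,-10],[1,-1,-20],[1,-1,-28],[1,-1,-34],[1,-1,-35]], spin=[0,0,0,0,0])

```text
t: 18.6
position: [0.5022, 0.0666, 0.0613]
eef_rot: [3.141, 0.003, -0.139]
contact_force: [-0.2, 0.3, -0.2]
opening: 0.0109
gripper_force: 61.2
```

>>> play_rows(delta_pos=[[0,0,0],[0,0,0],[0,0,0],[0,0,0],[0,0,0]], spin=[0,0,0,0,0])

```text
t: 19.1
position: [0.5034, 0.0667, 0.0631]
eef_rot: [-3.142, -0.001, -0.139]
contact_force: [0.1, -0.5, -0.8]
opening: 0.0108
gripper_force: 61.2
```

```bash
python3 - <<'E'
from h import *
s=r.observe();print(s["t"],s["position"].round(4),s["eef_rot"].round(4),s["contact_force"].round(1),s["qd"].round(3))
q=r.camera("side")
def proj(p,X):
    R=cv2.Rodrigues(np.array(p["rvec"],float))[0];Y=X@R.T+np.ravel(p["tvec"]);u=Y[:,:2]/Y[:,2:];u=u*(1+p["k1"]*(u**2).sum(1,keepdims=True));K=np.array(p["K"])
    return u*[K[0,0],K[1,1]]+[K[0,2],K[1,2]]
f=np.array([np.cos(np.radians(-8)),np.sin(np.radians(-8)),0]);l=np.array([-f[1],f[0],0]);c=np.array([.580,.0555,0]);a=np.linspace(0,6.283,60)
k=600/90;b=cv2.resize(q["color"][165:255,240:330],(600,600),interpolation=cv2.INTER_CUBIC)[...,::-1].copy()
for z,col in((.058,(0,0,255)),(.066,(0,255,255))):
    cv2.polylines(b,[((proj(q,c+[0,0,z]+.031*(np.outer(np.cos(a),f)+np.outer(np.sin(a),l)))-[240,165]+.5)*k).astype(np.int32)],True,col,1)
cv2.imwrite("pics/s8.png",b)
E
```

```text
19.1 [0.5034 0.0667 0.0631] [-3.1416e+00 -6.0000e-04 -1.3860e-01] [ 0.1 -0.5 -0.8] [-0.002  0.002  0.002 -0.     0.001  0.001]
```

View pics/s8.png

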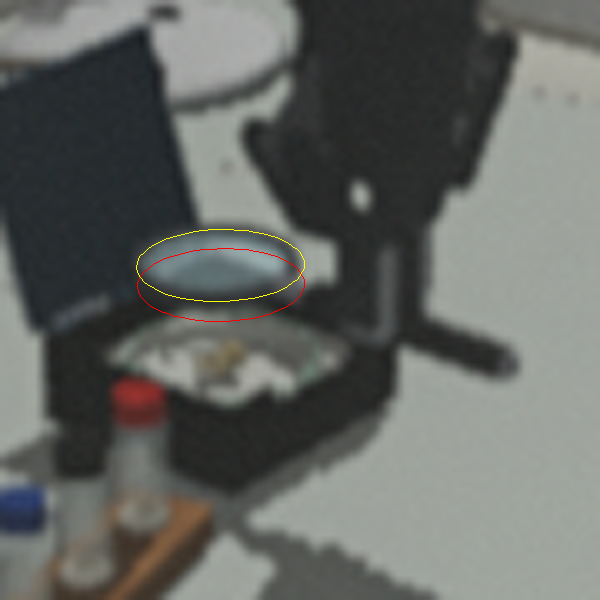

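The real frame matches the predicted lens outline between 58 and 66 mm: level, centred, and about 2 cm above the rim. All vials are standing and the lid is open.

```bash
python3 -c "
from station import r
print(r.finish_job())"
```

```text
the job is handed in; nothing more can be done
None
```

I handed the job in at about 19 s: the lid stands past upright, the spatula lies flat clear of the case, and no vial was knocked over. The lens is held level and still over the dish, about 2 cm above the rim.

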